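Store a sample pot between two stack-nest totes

ROBOT

A 6-joint arm with a two-finger parallel gripper is mounted at the origin on a cart in front of the work surface, level with it; the furniture and walls round the work are solid. World frame = base frame: x ahead of the robot, y to its left, z up, the work surface at z = 0. Lengths are in mm, angles in rad, forces in N, time in s.
With the tool pointing down it reaches from about 425 to 1125 mm from the base axis. Payload 14.9 kg.
Tool frame: the origin (TCP) lies on the mounting face of the last link; the fingertips stand 191 mm ahead of it and the grasp point (between the pads) lies manip.grip_depth ahead of it (manip.grip_depth is the distance from the TCP to the grasp point, in mm); x points along the fingers, z is the direction in which the jaws open and shut, and the axes are right-handed (so a half turn about x gives the same grasp; the last joint's range is limited). The gripper opens to 91 mm and grips with 3 to 60 N. Pads are 32 mm wide; open, the fingers measure 118 mm over their backs; the gripper's body (76 mm by 178 mm) begins 60 mm behind the grasp point.
Start: joints at [-1.261, 0.379, 1.734, -0, 1.028, -0.033], TCP at [235.284, -659.288, 404.732] pointing down, gripper open.
Joint ranges: [-2.77, 2.77], [-0.74, 2.19], [0, 2.66], [-1.06, 4.2], [0.31, 2.87], [-3.08, 3.08]. Speed limits (rad/s): [1.89, 1.89, 2.39, 3.14, 3.14, 3.14].

INTERFACE

Orientations are given as a unit quaternion [x, y, z, w].
In Python, from workcell import manip gives the robot as it stands.
- The arm moves only by the tool move_arm, never from a script. Its argument "motion" is a list of rows, each a list of 4 numbers: the shift along the world's x, y, z in mm, then the turn about the world's z in degrees. In form: [[dx, dy, dz, turn], ...]. A call has exactly 10 rows; each row is the pose to reach, as a shift and turn from the pose commanded when the call began; what a row does not reach only later rows make up. A row lasts 1/10 s, in which the tool goes at most 50 mm and 8.59 degrees, less where a joint would pass 70% of its speed; a pose out of reach is approached as far as the arm can. A call with a gripper value outside its range is refused whole. "grip" is the opening, from -1 (shut) to 1 (fully open), set as the call begins (left out, the last holds). The fingers move at their own pace and stop on an object; the grip force is fixed at half the most. Time passes only in rows, so rows that repeat a pose let the fingers close, or fill a call up. It gives the time, the measured TCP pose, the force and the opening at its end, in the units of the state.
- manip.get_state(): the state, without advancing time (a new reading comes with each control period).
- manip.camera(name): name is "scene" or "side" or "wrist"; returns a dict with "color" (400x640x3 uint8, blue, green, red), "K" (3x3 intrinsics, pixels), "position" and "orientation" of the camera in the world; the wrist camera has in their place "hand_eye" (4x4, takes a point from camera to tool coordinates, whose origin is the TCP and whose axes are the tool frame's). Camera axes: x right, y down, z forward; pixel columns grow to the right and rows downward; lengths in mm; the calibration is good to about 2 mm. A picture is of the moment at which its call begins: read the wrist's pose just before it. There is no depth.
- manip.job_done(): hands the job in, once; it reports no verdict.
The state is a dict: "time": time; "q": joint angles; "dq": joint speeds; "joint_efforts": joint torques, N m; "eef_pos": TCP position; "eef_rot": TCP orientation; "contact_force": force on the tool from outside, world axes, zero at the start; "ft_torque": the same for the moment, N m; "finger_gap": opening from 0.0 (shut) to 1.0 (fully open).
Only numpy, scipy, OpenCV 4.12 (cv2) and the standard library are available. Lean on these libraries where they do the work, as an engineer would, in place of code of your own. Each camera call takes 0.05 s, during which the arm holds its last target. There are 200 camera calls.

TASK

The pot with the green lid has to be stored in the grey tote, in which the empty blue tote is nested at the moment. Lift the blue tote out and put it down on the bench, stand the green-lidded pot upright in the grey tote, then put the blue tote back on top turned half a turn, so that its feet sit in the grey tote's foot pockets and it stacks level above the pot instead of nesting down onto it. Keep the pot upright, set things down rather than dropping them, and leave the other pot, the caliper and the loupe alone.

Things in the scene. Friction and masses are not known exactly. Their poses are not given: they have to be found in the camera images.
- blue_mid (a point): Centre of the loose blue tote, half-way up (39 mm over its feet): an empty open-topped plastic stack-nest tote, 196 x 124 x 78 mm, 0.16 to 0.26 kg. x: its long axis, towards its yellow-clipped end; z up. At the start it sits nested in the grey tote, same way round, 40 mm higher, and comes out freely straight up. Half a turn round and centred, it stacks 64 mm above the grey one.
- blue_yellow_grip (a point): Middle of the blue tote's end rim at its yellow-clipped end, 93.5 mm from its centre along its +x, 15 mm below the rim; axes as the tote. The rim band there is an upright flat bar 9 mm thick (along x), 40 mm high, to be taken from above over y = -34 to +34 mm, one finger inside, one outside. While nested, keep fingertips less than 36 mm below the rim.
- blue_plain_grip (a point): Middle of the blue tote's other end rim, the plain one, 93.5 mm from its centre along its -x, 15 mm below the rim; otherwise the same bar, 9 mm thick and 40 mm high. Axes as the tote.
- grey_tote: The loose grey tote, same shape as the blue, 0.22 kg; origin in its middle at the level of its feet; x along its length to its own yellow-clipped end, z up. Rim 78 mm, inner floor 9 mm above the origin. Inside 163 mm long (x), 101 mm wide, but only 73 mm wide (y) between the columns on the long walls: in its middle open the fingers along its x.
- grey_pocket (a point): One of the grey tote's four foot pockets, on top of the columns inside its long walls: at x = -60 and +26 mm, y = +-48 mm, 64 mm above its origin (this one: x -60, y +48). 5 mm deep, 2 mm wider than a foot all round; its sloping edges and the feet's chamfers guide about 4 mm more. Axes as the grey tote.
- blue_foot (a point): Underside of one of the blue tote's four feet (this one: x +60, y +48 mm from its middle; the others at x +60 and -26, y +-48): 18 x 8 mm, 6 mm high, chamfered 2.5 mm. Yellow ends together, the feet miss the pockets and the tote nests; yellow ends apart, they stand in the pockets. Axes as the tote.
- green_pot_mid (a point): Centre, half-way up, of the pot to be stored: a closed round white pot with a green lid, 48 mm in diameter, 52 mm at the lid (upper 16 mm, does not come off), 50 mm high, this point 25 mm above its underside; 0.05 to 0.09 kg. z is its own axis, up.
- blue_pot_mid (a point): Centre, half-way up, of the other pot: the same shape, clear-walled with a blue lid; not wanted. The two pots stand in either order to the right of the totes.
- caliper: Bystander: a digital caliper, 73 x 201 x 21 mm, lying flat behind the pots; origin in the middle of its underside.
- loupe: Bystander: a black eye loupe, 35 mm in diameter, 27 mm high; origin in the middle of its underside. In front of it, right of the pots, about x = 0.38 to 0.64, y = -0.41 to -0.16, the bench is free: room to put a tote down any way round.
Not all that is in view belongs to the job. There is more than one size of the part that bears green_pot_mid; the job needs the smallest.

How it is judged (in metres and radians):
On the way, in this order (a step that is already met when the one before it is completed fails the run):
1. the blue tote is lifted out of the grey one and put down on the bench beside it (horizontal distance between blue_mid and grey_tote above 0.12 m and height (world z) of blue_mid below 0.045 m and angle between blue_mid's own z axis and vertical below 0.1 rad), for 0.2 s.
2. the green-lidded pot stands upright on the floor of the grey tote, let go (x of green_pot_mid in the frame of grey_tote between -0.07 and 0.07 m and y of green_pot_mid in the frame of grey_tote between -0.04 and 0.04 m and z of green_pot_mid in the frame of grey_tote below 0.038 m and angle between green_pot_mid's own z axis and vertical below 0.1 rad and contact force between green_pot and the fingers below 0.1 N), for 0.3 s.
At the end, for the whole second after the job is handed in: Grey tote flat on the bench, green-lidded pot upright (within 6 deg) on its floor; blue tote stacked on it half a turn round (yellow ends apart), centred within 5 mm each way, its centre 100 to 106 mm above the grey tote's feet, level within 1.7 deg; all at rest (x of blue_mid in the frame of grey_tote between -0.005 and 0.005 m and y of blue_mid in the frame of grey_tote between -0.005 and 0.005 m and z of blue_mid in the frame of grey_tote between 0.1 and 0.106 m and x of blue_yellow_grip in the frame of grey_tote below -0.08 m and angle between each of blue_mid, grey_tote's own z axis and vertical below 0.03 rad and height (world z) of grey_tote below 0.004 m and x of green_pot_mid in the frame of grey_tote between -0.07 and 0.07 m and y of green_pot_mid in the frame of grey_tote between -0.04 and 0.04 m and z of green_pot_mid in the frame of grey_tote below 0.038 m and angle between green_pot_mid's own z axis and vertical below 0.1 rad and linear speed of each of blue_tote, green_pot below 0.02 m/s); the robot touches nothing.
It fails at once if the other pot, the caliper or the loupe is moved more than 3 cm (distance of any of blue_pot_mid, caliper, loupe from where it was at the start of the episode above 0.03 m).
It fails at once if the green-lidded pot is tipped by more than 35 degrees (angle between green_pot_mid's own z axis and vertical above 0.61 rad).
It fails at once if the pot is dropped into the tote (falls more than about 3 cm) (horizontal distance between green_pot_mid and grey_tote below 0.08 m and contact force between green_pot and the fingers below 0.1 N and linear speed of green_pot above 0.7 m/s).
It fails at once if the blue tote is dropped (falls more than about 3 cm) (contact force between blue_tote and the fingers below 0.1 N and linear speed of blue_tote above 0.7 m/s).
It also fails if it takes over 72 s, if anything falls off the work surface, if the arm or the gripper's body presses on something with over 40 N, if the wrist force passes 120 N, or if a joint passes its speed limit or range.

## Working session

There is one attempt and no reset: what is moved stays moved. The work goes in short steps, Python scripts to look and compute and a tool call to move; the robot and the scene stay as the last step left them, time stands still between calls to the robot, and variables do not carry over. Pictures are saved under pics/ and viewed, about 8 in all and at most 12, crops included, and the job is handed in when it is done.

Besides the shell and the picture viewer there is one more tool, called after "Emit:" in YAML: its name, and indented under it one key for each argument. move_arm: Moves the arm, as the interface text tells. Its arguments: {"type":"object","properties":{"motion":{"type":"array","items":{"type":"array","items":{"type":"number"}}},"grip":{"type":"number"}},"required":["motion"]}

```bash
mkdir -p pics; ls
cat > h.py <<'E'
import numpy as np, cv2
from scipy.spatial.transform import Rotation as R
from workcell import manip
def cam(name):
    s=manip.get_state(); c=manip.camera(name); K=np.array(c["K"])
    if name=="wrist":
        T=np.eye(4);T[:3,:3]=R.from_quat(s["eef_rot"]).as_matrix();T[:3,3]=s["eef_pos"]
        T=T@np.array(c["hand_eye"])
    else:
        T=np.eye(4);T[:3,:3]=R.from_quat(c["orientation"]).as_matrix();T[:3,3]=c["position"]
    return c["color"],K,T
def ray(K,T,p):
    d=T[:3,:3]@np.linalg.inv(K)@[p[0],p[1],1]; return T[:3,3],d/np.linalg.norm(d)
def atz(K,T,p,z):
    o,d=ray(K,T,p); return o+d*(z-o[2])/d[2]
def tri(rays):
    A=np.zeros((3,3));b=np.zeros(3)
    for o,d in rays:
        M=np.eye(3)-np.outer(d,d);A+=M;b+=M@o
    x=np.linalg.solve(A,b); return x,[np.linalg.norm((np.eye(3)-np.outer(d,d))@(x-o)) for o,d in rays]
def proj(K,T,X):
    X=np.atleast_2d(X);Y=(X-T[:3,3])@T[:3,:3]@K.T; return Y[:,:2]/Y[:,2:]
E
python3 - <<'E'
from h import *
s=manip.get_state();print(s,manip.grip_depth)
for n in["scene","side","wrist"]:
    im,K,T=cam(n);cv2.imwrite(f"pics/{n}0.png",im);np.savez(f"{n}0.npz",K=K,T=T,im=im);print(n,K.tolist(),T.round(3).tolist())
E
```

```text
pics
{'time': 0.0, 'q': array([-1.26127524e+00,  3.79394114e-01,  1.73480785e+00, -1.31875988e-05,
        1.02848875e+00, -3.33123680e-02]), 'dq': array([-0.00073233,  0.00093252,  0.00030938,  0.00117514,  0.00045524,
        0.00091168]), 'joint_efforts': array([ 3.18780672e-03, -7.63721037e+01, -4.34368694e+01,  6.51533646e-02,
        4.25250304e-02, -8.89339913e-05]), 'eef_pos': array([ 235.23436259, -659.07796026,  404.08483486]), 'eef_rot': array([ 0.4076117 ,  0.57827469, -0.40714985,  0.57765049]), 'contact_force': array([-0.04830422,  0.20923646,  0.48569746]), 'ft_torque': array([ 0.05714624, -0.00944587, -0.01891917]), 'finger_gap': 1.0005138581604662} 172.0
scene [[510.7842042724997, 0.0, 330.3503250532575], [0.0, 510.7842042724997, 205.59175737112113], [0.0, 0.0, 1.0]] [[0.467, -0.383, 0.797, -490.309], [-0.884, -0.186, 0.428, -561.657], [-0.016, -0.905, -0.426, 667.307], [0.0, 0.0, 0.0, 1.0]]
side [[404.48370626220935, 0.0, 324.7646455744689], [0.0, 404.48370626220935, 201.91735776289593], [0.0, 0.0, 1.0]] [[-0.828, -0.19, 0.527, 136.201], [-0.56, 0.26, -0.787, 765.162], [0.013, -0.947, -0.322, 391.268], [0.0, 0.0, 0.0, 1.0]]
wrist [[358.9786621384349, 0.0, 322.154212948306], [0.0, 358.9786621384349, 200.81531590193165], [0.0, 0.0, 1.0]] [[0.336, -0.909, -0.246, 304.583], [-0.942, -0.325, -0.087, -636.259], [-0.001, 0.261, -0.965, 383.718], [0.0, 0.0, 0.0, 1.0]]
```

View pics/scene0.png

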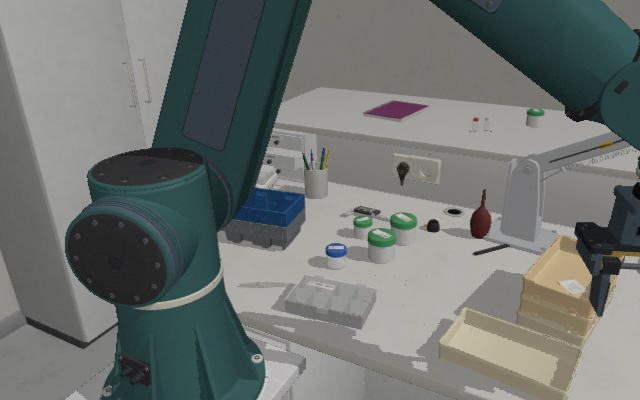

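View pics/side0.png

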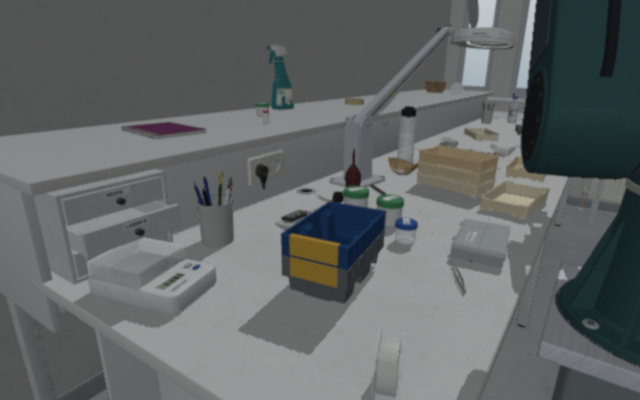

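Scene: small green-lidded pot at (362,228), bigger green pots at (381,245) and (404,228), another on the shelf (535,117), blue-lidded pot (337,255), blue tote in grey at (265,215). Side: yellow clips on the near end (+y), at (315,260).

Run:
```python
from h import *
d=np.load("scene0.npz");K,T=d["K"],d["T"]
for n,p,z in[("small?",(362,220),50),("g2",(381,236),55),("g3",(404,220),55),("blue",(337,247),50),("loupe",(433,221),27),("cal",(365,212),10),("rimR",(304,196),118),("rimcorner near",(292,220),118),("divbox",(331,300),20)]:
    print(n,atz(K,T,p,z).round())
d=np.load("side0.npz");K,T=d["K"],d["T"]
for n,p,z in[("g",(356,190),55),("g",(390,200),55),("blue",(406,223),50)]+[("rim",q,118) for q in((286,236),(342,244),(385,208),(332,203))]:
    print(n,atz(K,T,p,z).round())
a=cv2.resize(np.load("scene0.npz")["im"][170:280,210:450],None,fx=3.3,fy=3.3,interpolation=2);cv2.imwrite("pics/c1.png",a)
```

```text
small? [623. -59.  50.]
g2 [ 554. -142.   55.]
g3 [ 662. -163.   55.]
blue [465. -65.  50.]
loupe [ 744. -218.   27.]
cal [746. -12.  10.]
rimR [561.  81. 118.]
rimcorner near [427.  36. 118.]
divbox [ 303. -133.   20.]
g [ 674. -197.   55.]
g [ 557. -172.   55.]
blue [461. -55.  50.]
rim [537. 283. 118.]
rim [443. 255. 118.]
rim [464.  56. 118.]
rim [568.  94. 118.]
```

View pics/c1.png

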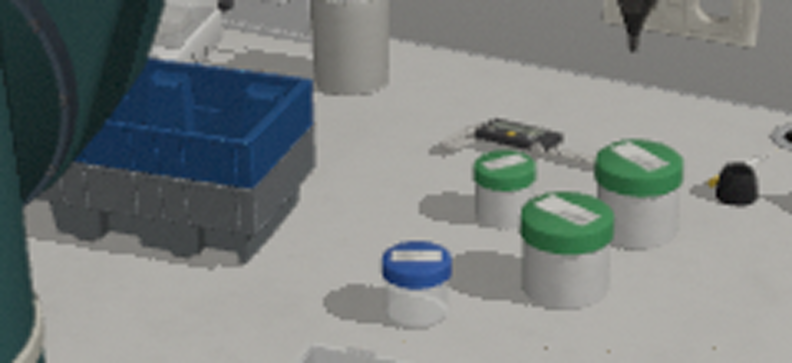

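Candidates: small green (362,228), larger green (381,245) and (404,228), far one (535,117) on the shelf, blue-lidded (337,255). The one at (362,228) is clearly the smallest (same size as the blue-lidded pot), so I take it. Next I move the wrist camera over the totes.

Emit:
move_arm:
  motion:
    - [35, 40, 20, -2]
    - [70, 80, 40, -4]
    - [105, 120, 45, -6]
    - [140, 160, 45, -8]
    - [175, 200, 45, -10]
    - [205, 240, 45, -12]
    - [205, 290, 45, -12]
    - [205, 340, 45, -12]
    - [205, 390, 45, -12]
    - [205, 440, 45, -12]
  grip: 1

```text
time: 1.15
eef_pos: [439.9, -236.3, 449.5]
eef_rot: [0.466, 0.532, -0.466, 0.532]
contact_force: [1.7, 0.6, 0.3]
finger_gap: 1.004
```

Emit:
move_arm:
  motion:
    - [0, 50, 0, 0]
    - [0, 100, 0, 0]
    - [0, 150, 0, 0]
    - [0, 200, 0, 0]
    - [0, 250, 0, 0]
    - [0, 280, 0, 0]
    - [0, 280, 0, 0]
    - [0, 280, 0, 0]
    - [0, 280, 0, 0]
    - [0, 280, 0, 0]

```text
time: 2.15
eef_pos: [440.2, 40.9, 449.7]
eef_rot: [0.466, 0.532, -0.466, 0.532]
contact_force: [-0.7, -0.1, 0.4]
finger_gap: 1.0
```

Run:
```python
from h import *
im,K,T=cam("wrist");cv2.imwrite("pics/w1.png",im);np.savez("w1.npz",K=K,T=T,im=im);print(T.round(3).tolist(),manip.get_state()["eef_pos"],manip.get_state()["q"])
```

```text
[[0.132, -0.957, -0.259, 513.23], [-0.991, -0.127, -0.035, 48.666], [0.001, 0.261, -0.965, 429.196], [0.0, 0.0, 0.0, 1.0]] [440.27678001  40.9002521  449.70909578] [ 3.99162674e-02 -1.10390735e-01  2.20493079e+00 -2.76405477e-05
  1.04712625e+00  1.47887050e+00]
```

View pics/w1.png

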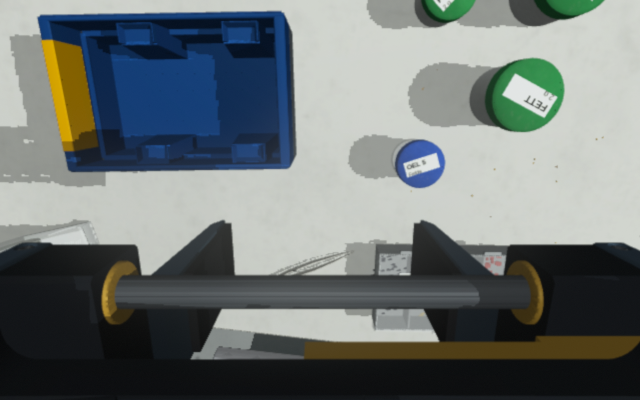

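Wrist view: blue tote rim corners about (41,14), (285,12), (293,168), (70,170), yellow end on the left (+y). Blue-lidded pot at (420,163), big green at (527,95), the small green is cut off at the top (447,5). A second look from 80 mm further ahead.

Emit:
move_arm:
  motion:
    - [40, 0, 0, 0]
    - [80, 0, 0, 0]
    - [80, 0, 0, 0]
    - [80, 0, 0, 0]
    - [80, 0, 0, 0]
    - [80, 0, 0, 0]
    - [80, 0, 0, 0]
    - [80, 0, 0, 0]
    - [80, 0, 0, 0]
    - [80, 0, 0, 0]

```text
time: 3.2
eef_pos: [520.1, 41.8, 449.8]
eef_rot: [0.466, 0.532, -0.466, 0.532]
contact_force: [-0.6, 0.3, 0.3]
finger_gap: 1.0
```

Run:
```python
from h import *
im,K,T=cam("wrist");np.savez("w2.npz",K=K,T=T,im=im);print(manip.get_state()["eef_pos"])
d=np.load("w1.npz")
a=cv2.resize(d["im"][0:190,30:310],None,fx=2.8,fy=2.8,interpolation=cv2.INTER_CUBIC)
cv2.imwrite("pics/w1c.png",a)
cv2.imwrite("pics/w2.png",cv2.resize(im,None,fx=1.25,fy=1.25,interpolation=cv2.INTER_CUBIC))
```

```text
[520.16319833  41.81658887 449.80121047]
```

View pics/w2.png

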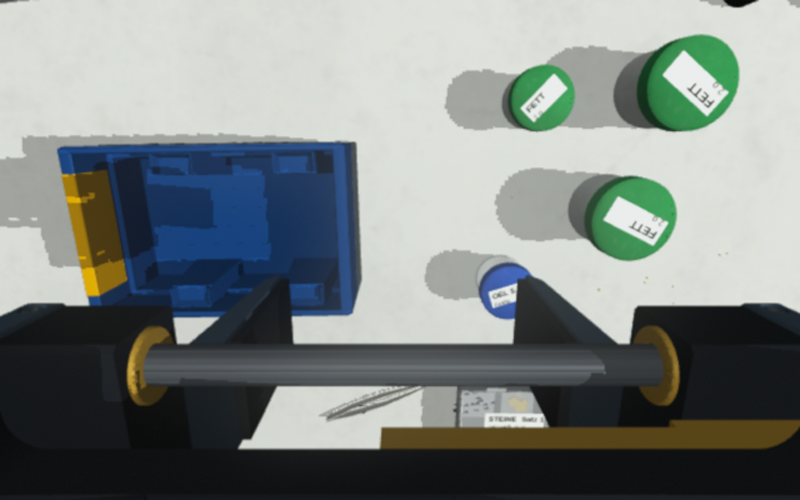

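View pics/w1c.png

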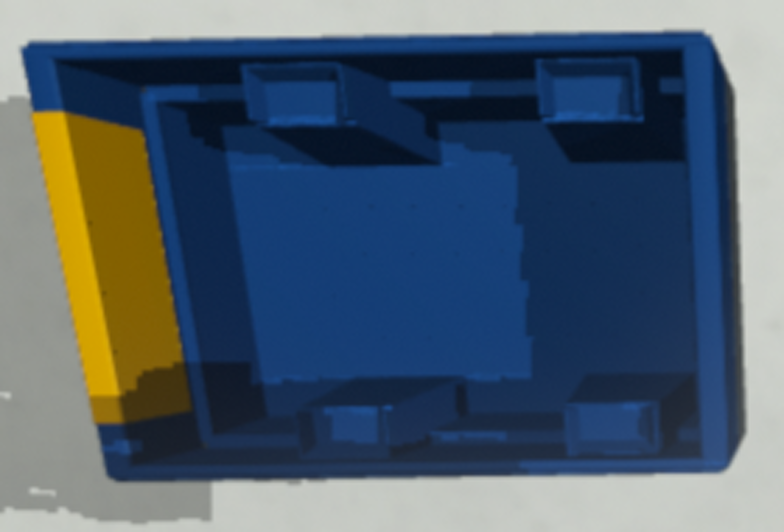

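Second view: small green lid at (542,97) in the 1.25x picture, clearly smaller than (690,83) and (631,218); the blue lid is at (503,290). The crop shows clear rim corners. Now I solve for poses.

Run:
```python
from h import *
from scipy.optimize import least_squares
w1,w2,sc=[np.load(f) for f in("w1.npz","w2.npz","scene0.npz")]
obs=[(w1,[(38.2,16.1),(282.9,11.8),(288.9,167.1),(69.3,170.7)],[0,1,2,3]),(w2,[(47.2,118.4),(278.4,114.4),(278.4,251)],[0,1,2])]
# corners: TL=(+x yellow, far), tote x~+y world
C=np.array([(98,-62),(-98,-62),(-98,62),(98,62)])
def X(p):
    c,s=np.cos(p[3]),np.sin(p[3]);return np.c_[C@np.array([[c,s],[-s,c]])+p[:2],np.full(4,p[2])]
def f(p): return np.concatenate([(proj(o["K"],o["T"],X(p)[ix])-u).ravel() for o,u,ix in obs])
r=least_squares(f,[510,170,118,1.7],loss="soft_l1");p=r.x
print("tote",p.round(2),np.degrees(p[3]),f(p).round(1))
u=np.array([np.cos(p[3]),np.sin(p[3])]);print("yellow grip",p[:2]+93.5*u,"plain",p[:2]-93.5*u)
def green(d,box,lo=(40,80,40),hi=(80,255,255)):
    x0,y0,x1,y1=box;m=cv2.inRange(cv2.cvtColor(d["im"][y0:y1,x0:x1],cv2.COLOR_BGR2HSV),lo,hi)
    m=cv2.morphologyEx(m,cv2.MORPH_CLOSE,np.ones((9,9)))
    c=max(cv2.findContours(m,0,2)[0],key=cv2.contourArea);e=cv2.minEnclosingCircle(c);return (e[0][0]+x0,e[0][1]+y0),e[1]
for n,b in(("s",(400,40,470,115)),("m",(465,135,545,215)),("l",(508,20,600,110))):
    c,rad=green(w2,b);P=atz(w2["K"],w2["T"],c,45);print(n,c,rad,P.round(1))
c,_=green(w2,(400,40,470,115))
print("small tri",tri([ray(w2["K"],w2["T"],c),ray(sc["K"],sc["T"],(362.1,218.8))]))
print("blue",atz(w1["K"],w1["T"],(420,163),47))
print("loupe",atz(w2["K"],w2["T"],(592,0),20))
```

```text
tote [502.77 176.04 114.09   1.72] 98.37754149216094 [-0.1  0.4  0.7  1.   0.6 -0.2 -0.3 -0.7 -0.9 -0.4 -3.2  0.7  2.9 -1. ]
yellow grip [489.15097851 268.53973212] plain [516.39598978  83.53511228]
s (433.0, 78.0) 27.802976608276367 [633.1 -58.7  45. ]
m (504.5, 175.0) 40.51244354248047 [ 545.3 -157.1   45. ]
l (547.0, 64.5) 45.02509307861328 [ 661.  -169.6   45. ]
small tri (array([631.92808113, -56.29855125,  49.33965783]), [np.float64(1.2745443132302814), np.float64(1.2745443132302845)])
blue [466.10832785 -63.68293327  47.        ]
loupe [ 731.8849576  -211.26642061   20.        ]
```

Emit:
move_arm:
  motion:
    - [-2, 21, -10, 0.7]
    - [-4, 42, -30, 0.7]
    - [-4, 42, -70, 0.7]
    - [-4, 42, -110, 0.7]
    - [-4, 42, -140, 0.7]
    - [-4, 42, -160, 0.7]
    - [-4, 42, -171, 0.7]
    - [-4, 42, -171, 0.7]
    - [-4, 42, -171, 0.7]
    - [-4, 42, -171, 0.7]

```text
time: 4.25
eef_pos: [516.7, 83.8, 279.9]
eef_rot: [0.463, 0.535, -0.462, 0.535]
contact_force: [-0.2, 0.3, 0.7]
finger_gap: 1.0
```

Run:
```python
from h import *
im,K,T=cam("wrist");np.savez("w3.npz",K=K,T=T,im=im)
s=manip.get_state();print(s["eef_pos"],s["contact_force"])
cv2.imwrite("pics/w3.png",im)
```

```text
[516.61307003  83.78685015 279.85430769] [0.38075892 0.16009144 0.19912871]
```

View pics/w3.png

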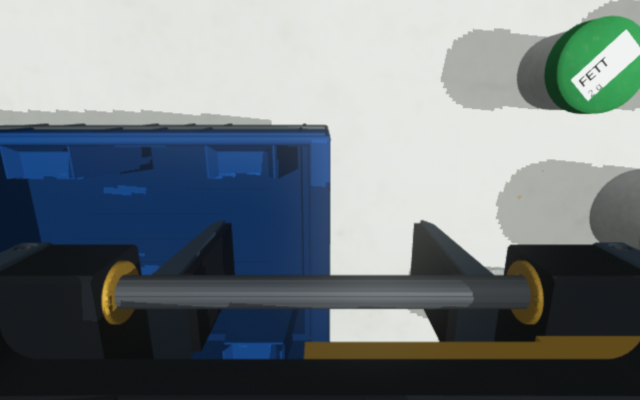

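The end bar (columns 300–330) is between the fingers (232 and 413), square to them. Closing.

Emit:
move_arm:
  motion:
    - [0, 0, 0, 0]
    - [0, 0, 0, 0]
    - [0, 0, 0, 0]
    - [0, 0, 0, 0]
    - [0, 0, 0, 0]
    - [0, 0, 0, 0]
    - [0, 0, 0, 0]
    - [0, 0, 0, 0]
    - [0, 0, 0, 0]
    - [0, 0, 0, 0]
  grip: -1

```text
time: 5.3
eef_pos: [516.2, 83.8, 278.7]
eef_rot: [0.462, 0.535, -0.462, 0.535]
contact_force: [0.2, -0.0, -0.3]
finger_gap: 0.154
```

Emit:
move_arm:
  motion:
    - [0, 0, 4, 0]
    - [0, 0, 10, 0]
    - [0, 0, 18, 0]
    - [0, 0, 28, 0]
    - [0, 0, 40, 0]
    - [0, 0, 55, 0]
    - [0, 0, 75, 0]
    - [0, 0, 95, 0]
    - [0, 0, 110, 0]
    - [0, 0, 120, 0]

```text
time: 6.3
eef_pos: [516.3, 83.8, 400.6]
eef_rot: [0.463, 0.535, -0.462, 0.535]
contact_force: [0.3, -0.0, -2.2]
finger_gap: 0.099
```

Run:
```python
from h import *
im,K,T=cam("side");im2,K2,T2=cam("wrist");np.savez("w4.npz",K=K2,T=T2,im=im2);
s=manip.get_state();print(s["eef_pos"],s["contact_force"],s["finger_gap"])
cv2.imwrite("pics/s4.png",np.hstack([cv2.resize(im[100:320,220:460],None,fx=1.667,fy=1.667),cv2.resize(im2[:366],(400,366))]))
```

```text
[516.42633803  83.78582537 400.2248381 ] [-0.19049774  0.54105036 -2.89152497] 0.0965354603192128Traceback (most recent call last):
  File "<stdin>", line 4, in <module>
    return _nx.concatenate(arrs, 1, dtype=dtype, casting=casting)
           ~~~~~~~~~~~~~~~^^^^^^^^^^^^^^^^^^^^^^^^^^^^^^^^^^^^^^^
ValueError: all the input array dimensions except for the concatenation axis must match exactly, but along dimension 0, the array at index 0 has size 367 and the array at index 1 has size 366
```

Run:
```python
from h import *
d=np.load("scene0.npz");K,T=d["K"],d["T"]
for n,p,z in[("lampbase near corner",(548,252),10),("lampbase left",(484,240),10),("tray corner L",(440,348),10),("tray back",(463,311),40),("stack near-left",(523,300),10),("stack back top",(563,238),100),("stick",(475,254),3),("bulb",(480,236),0)]:
    print(n,atz(K,T,p,z).round())
d=np.load("w4.npz");cv2.imwrite("pics/w4.png",d["im"])
```

```text
lampbase near corner [ 737. -517.   10.]
lampbase left [ 729. -361.   10.]
tray corner L [ 272. -382.   10.]
tray back [ 364. -399.   40.]
stack near-left [ 500. -495.   10.]
stack back top [ 650. -546.  100.]
stick [ 660. -355.    3.]
bulb [ 765. -344.    0.]
```

View pics/w4.png

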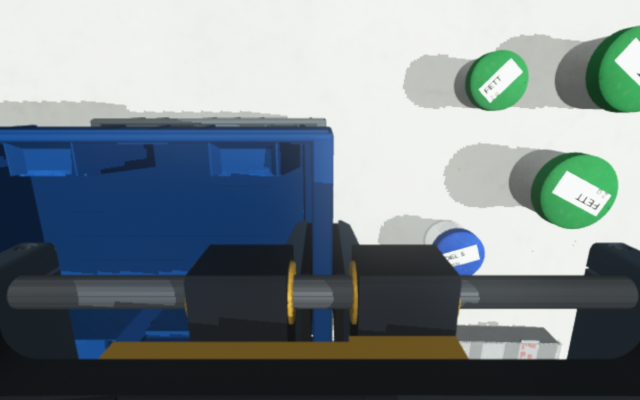

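Grey stays behind below, blue tote level in the grip. Carry to the free bench with a quarter turn.

Emit:
move_arm:
  motion:
    - [2, -8, 0, 2]
    - [5, -24, 0, 6]
    - [9, -43, 0, 10]
    - [13, -62, 0, 14]
    - [18, -82, 0, 18.5]
    - [23, -104, 0, 23]
    - [28, -126, 0, 28]
    - [33, -148, 0, 33]
    - [38, -170, 0, 38]
    - [43, -192, 0, 43]

```text
time: 7.4
eef_pos: [559.1, -109.1, 397.7]
eef_rot: [0.233, 0.668, -0.233, 0.667]
contact_force: [0.5, 0.2, -2.3]
finger_gap: 0.1
```

Emit:
move_arm:
  motion:
    - [5, -22, 0, 5]
    - [10, -44, 0, 10]
    - [15, -66, 0, 15]
    - [20, -88, 0, 20]
    - [25, -108, 0, 25]
    - [29, -128, 0, 29]
    - [32, -146, 0, 33]
    - [35, -160, 0, 36]
    - [36, -168, 0, 38]
    - [36, -172, 0, 39]

```text
time: 8.4
eef_pos: [595.1, -280.8, 397.6]
eef_rot: [-0.002, 0.707, 0.003, 0.707]
contact_force: [-0.2, 0.3, -1.3]
finger_gap: 0.099
```

Emit:
move_arm:
  motion:
    - [0, 0, -10, 0]
    - [0, 0, -30, 0]
    - [0, 0, -55, 0]
    - [0, 0, -80, 0]
    - [0, 0, -105, 0]
    - [0, 0, -125, 0]
    - [0, 0, -138, 0]
    - [0, 0, -146, 0]
    - [0, 0, -150, 0]
    - [0, 0, -150, 0]

```text
time: 9.4
eef_pos: [595.3, -280.2, 248.7]
eef_rot: [-0.002, 0.707, 0.002, 0.707]
contact_force: [-1.7, -0.1, -2.5]
finger_gap: 0.098
```

Emit:
move_arm:
  motion:
    - [0, 0, -2, 0]
    - [0, 0, -4, 0]
    - [0, 0, -6, 0]
    - [0, 0, -8, 0]
    - [0, 0, -9, 0]
    - [0, 0, -10, 0]
    - [0, 0, -10, 0]
    - [0, 0, -10, 0]
    - [0, 0, -10, 0]
    - [0, 0, -10, 0]

```text
time: 10.4
eef_pos: [595.6, -280.4, 240.4]
eef_rot: [-0.002, 0.707, 0.002, 0.707]
contact_force: [-5.7, 4.5, 21.4]
finger_gap: 0.099
```

Touchdown felt (21 N). Ease off 1.5 mm and open.

Emit:
move_arm:
  motion:
    - [0, 0, 1.5, 0]
    - [0, 0, 1.5, 0]
    - [0, 0, 1.5, 0]
    - [0, 0, 1.5, 0]
    - [0, 0, 1.5, 0]
    - [0, 0, 1.5, 0]
    - [0, 0, 1.5, 0]
    - [0, 0, 1.5, 0]
    - [0, 0, 1.5, 0]
    - [0, 0, 1.5, 0]

```text
time: 11.4
eef_pos: [595.4, -280.3, 240.6]
eef_rot: [-0.002, 0.707, 0.002, 0.707]
contact_force: [-1.6, -0.5, 6.2]
finger_gap: 0.096
```

Emit:
move_arm:
  motion:
    - [0, 0, 0, 0]
    - [0, 0, 0, 0]
    - [0, 0, 0, 0]
    - [0, 0, 0, 0]
    - [0, 0, 0, 0]
    - [0, 0, 0, 0]
    - [0, 0, 0, 0]
    - [0, 0, 0, 0]
    - [0, 0, 0, 0]
    - [0, 0, 0, 0]
  grip: 1

```text
time: 12.4
eef_pos: [595.2, -280.2, 240.2]
eef_rot: [-0.002, 0.707, 0.002, 0.707]
contact_force: [0.4, 0.4, 0.0]
finger_gap: 0.941
```

Emit:
move_arm:
  motion:
    - [0, 0, 8, 0]
    - [0, 0, 25, 0]
    - [0, 0, 50, 0]
    - [0, 0, 80, 0]
    - [0, 0, 110, 0]
    - [0, 0, 140, 0]
    - [0, 0, 165, 0]
    - [0, 0, 170, 0]
    - [0, 0, 170, 0]
    - [0, 0, 170, 0]

```text
time: 13.4
eef_pos: [594.9, -280.1, 409.7]
eef_rot: [-0.002, 0.707, 0.002, 0.707]
contact_force: [-0.8, 0.3, -0.7]
finger_gap: 1.0
```

Run:
```python
from h import *
im,K,T=cam("wrist");np.savez("w5.npz",K=K,T=T,im=im)
im2,K2,T2=cam("scene");np.savez("sc5.npz",K=K2,T=T2,im=im2)
s=manip.get_state();print(s["time"],s["eef_pos"],s["q"],s["contact_force"])
cv2.imwrite("pics/w5.png",im)
cv2.imwrite("pics/m5.png",np.hstack([cv2.resize(im,(416,260)),cv2.resize(im2[170:330,200:436],(384,260))]))
```

```text
13.5 [ 594.91456496 -280.07885734  409.0428661 ] [-4.75445458e-01  3.09110345e-01  1.82154337e+00 -3.11245962e-05
  1.01277128e+00 -4.81446538e-01] [ 0.02667549 -0.79917715 -0.17417855]
```

View pics/m5.png

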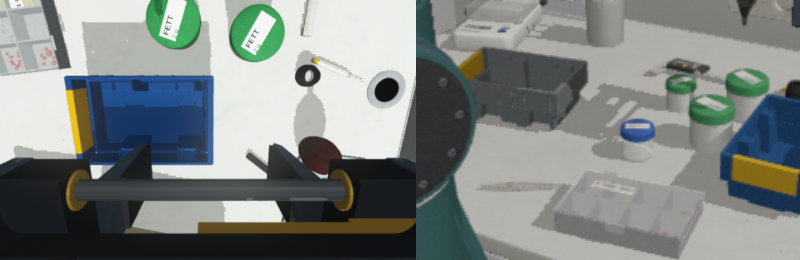

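Blue tote stands flat on the bench; the empty grey one is visible behind in the scene view. Refine the pot from two wrist views numerically.

Run:
```python
from h import *
def lid(f,box):
    d=np.load(f);x0,y0,x1,y1=box;m=cv2.inRange(cv2.cvtColor(d["im"][y0:y1,x0:x1],cv2.COLOR_BGR2HSV),(40,80,30),(80,255,255))
    m=cv2.morphologyEx(m,cv2.MORPH_CLOSE,np.ones((15,15)));c=max(cv2.findContours(m,0,2)[0],key=cv2.contourArea)
    e=cv2.fitEllipse(cv2.convexHull(c));c=(e[0][0]+x0,e[0][1]+y0);print(f,c,e[1]);return ray(d["K"],d["T"],c),atz(d["K"],d["T"],c,44)
a=lid("w2.npz",(400,40,470,115));b=lid("w4.npz",(455,40,535,120))
print(a[1],b[1],tri([a[0],b[0]]))
```

```text
w2.npz (430.46885108947754, 78.17263793945312) (50.761444091796875, 60.19076156616211)
w4.npz (498.68733978271484, 79.79582977294922) (57.15642547607422, 70.90924072265625)
[632.67572842 -56.41477375  44.        ] [633.64862893 -60.27217344  44.        ] (array([630.5978229 , -50.34545275,  65.94469279]), [np.float64(0.17823340599882942), np.float64(0.17823340599883847)])
```

Emit:
move_arm:
  motion:
    - [4, 22, 0, -8.2]
    - [8, 44, 0, -16.4]
    - [12, 66, 0, -24.6]
    - [16, 88, 0, -32.8]
    - [20, 111, 0, -41]
    - [24, 133, 0, -49.2]
    - [28, 155, 0, -57.4]
    - [32, 178, 0, -65.6]
    - [35, 200, 0, -73.8]
    - [37, 222, 0, -82]

```text
time: 14.5
eef_pos: [632.2, -57.3, 409.1]
eef_rot: [0.464, 0.534, -0.464, 0.533]
contact_force: [-0.2, 0.3, 0.1]
finger_gap: 0.996
```

Emit:
move_arm:
  motion:
    - [0, 0, 0, 0]
    - [0, 0, -20, 0]
    - [0, 0, -50, 0]
    - [0, 0, -85, 0]
    - [0, 0, -115, 0]
    - [0, 0, -130, 0]
    - [0, 0, -130, 0]
    - [0, 0, -130, 0]
    - [0, 0, -130, 0]
    - [0, 0, -130, 0]

```text
time: 15.5
eef_pos: [632.6, -58.3, 281.6]
eef_rot: [0.463, 0.535, -0.462, 0.536]
contact_force: [-0.1, 0.6, 0.8]
finger_gap: 0.995
```

Run:
```python
from h import *
s=manip.get_state();im,K,T=cam("wrist")
print(s["time"],s["eef_pos"],s["contact_force"])
# expected pot ellipse pixels and green mask
print(proj(K,T,[[632,-58,50]]))
m=cv2.inRange(cv2.cvtColor(im,cv2.COLOR_BGR2HSV),(40,80,30),(80,255,255))
n,l,st,c=cv2.connectedComponentsWithStats(m);print([ (st[i].tolist(),c[i].round()) for i in range(1,n) if st[i][4]>80])
cv2.imwrite("pics/w6.png",im)
```

```text
15.5 [632.62725007 -58.30459469 281.62433942] [-0.12425942  0.59365741  0.84985445]
[[318.13314566 227.51364736]]
[([440, 159, 130, 117, 7428], array([502., 207.])), ([280, 183, 81, 80, 3584], array([320., 221.])), ([387, 317, 53, 25, 854], array([415., 332.]))]
```

The lid is centred between the fingers (within 3 mm). Down and close.

Emit:
move_arm:
  motion:
    - [0, 0, -15, 0]
    - [0, 0, -30, 0]
    - [0, 0, -45, 0]
    - [0, 0, -58, 0]
    - [0, 0, -67, 0]
    - [0, 0, -72, 0]
    - [0, 0, -72, 0]
    - [0, 0, -72, 0]
    - [0, 0, -72, 0]
    - [0, 0, -72, 0]

```text
time: 16.55
eef_pos: [632.4, -58.2, 208.8]
eef_rot: [0.462, 0.535, -0.462, 0.535]
contact_force: [0.4, -0.5, -0.0]
finger_gap: 0.998
```

Emit:
move_arm:
  motion:
    - [0, 0, 0, 0]
    - [0, 0, 0, 0]
    - [0, 0, 0, 0]
    - [0, 0, 0, 0]
    - [0, 0, 0, 0]
    - [0, 0, 0, 0]
    - [0, 0, 0, 0]
    - [0, 0, 0, 0]
    - [0, 0, 0, 0]
    - [0, 0, 0, 0]
  grip: -1

```text
time: 17.55
eef_pos: [632.2, -58.2, 208.2]
eef_rot: [0.462, 0.535, -0.462, 0.535]
contact_force: [-0.7, -0.1, 0.8]
finger_gap: 0.553
```

Emit:
move_arm:
  motion:
    - [0, 0, 5, 0]
    - [0, 0, 15, 0]
    - [0, 0, 30, 0]
    - [0, 0, 50, 0]
    - [0, 0, 80, 0]
    - [0, 0, 115, 0]
    - [0, 0, 150, 0]
    - [0, 0, 185, 0]
    - [0, 0, 215, 0]
    - [0, 0, 230, 0]

```text
time: 18.55
eef_pos: [632.3, -58.3, 442.4]
eef_rot: [0.463, 0.534, -0.461, 0.536]
contact_force: [0.9, -0.0, -0.4]
finger_gap: 0.55
```

Emit:
move_arm:
  motion:
    - [-35, 16, 0, 0]
    - [-70, 32, 0, 0]
    - [-105, 48, 0, 0]
    - [-140, 64, 0, 0]
    - [-170, 78, 0, 0]
    - [-190, 88, 0, 0]
    - [-196, 96, 0, 0]
    - [-196, 98, 0, 0]
    - [-196, 98, 0, 0]
    - [-196, 98, 0, 0]

```text
time: 19.55
eef_pos: [437.0, 39.6, 438.3]
eef_rot: [0.462, 0.535, -0.462, 0.535]
contact_force: [-0.7, 0.7, -1.5]
finger_gap: 0.551
```

Run:
```python
from h import *
s=manip.get_state();im,K,T=cam("wrist");np.savez("w7.npz",K=K,T=T,im=im)
print(s["time"],s["eef_pos"],s["contact_force"],s["finger_gap"])
cv2.imwrite("pics/w7.png",cv2.resize(im,None,fx=1.25,fy=1.25,interpolation=cv2.INTER_CUBIC))
```

```text
19.55 [437.01917816  39.56031767 438.27059958] [-0.65270704  0.66009917 -1.49813117] 0.5505582098052161
```

View pics/w7.png

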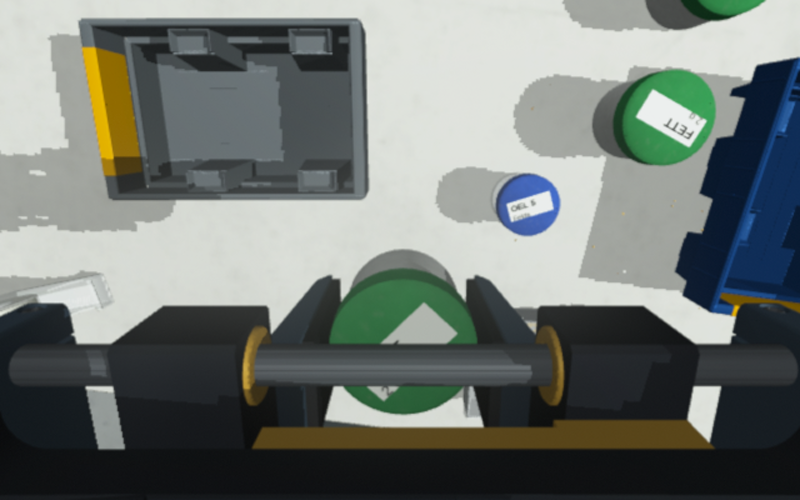

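Pot held upright; grey tote empty, rim corners in the 1.25x picture about (80,21), (361,19), (363,196), (112,199).

```bash
cat > fit.py <<'E'
from h import *
from scipy.optimize import least_squares
C=np.array([(98,-62),(-98,-62),(-98,62),(98,62)])
def fit(obs,p0,z=None):
    def X(p):
        c,s=np.cos(p[2]),np.sin(p[2]);return np.c_[C@np.array([[c,s],[-s,c]])+p[:2],np.full(4,p[3] if z is None else z)]
    f=lambda p:np.concatenate([(proj(o["K"],o["T"],X(p)[ix])-u).ravel() for o,u,ix in obs])
    r=least_squares(f,p0);return r.x,f(r.x)
E
python3 - <<'E'
from fit import *
w=np.load("w7.npz");u=np.array([(80,21),(361,19),(363,196),(112,199)])/1.25
for z in(None,78):
    p,e=fit([(w,u,[0,1,2,3])],[505,175,1.7,78],z);print(z,p.round(2),np.degrees(p[2]),e.round(1))
print(manip.get_state()["eef_pos"])
cv2.imwrite("pics/w7c.png",cv2.resize(w["im"][5:170,55:300],None,fx=3.2,fy=3.2,interpolation=2))
E
```

```text
None [502.96 176.07   1.72  72.34] 98.7259422573154 [ 0.   0.4 -0.9  0.4  1.5  0.1 -0.6 -0.9]
78 [502.76 173.95   1.72  78.  ] 98.76444081881462 [-2.  -0.4  0.9 -0.6  3.3  1.4 -2.   0.5]
[436.92757155  39.48762425 438.17827814]
```

Emit:
move_arm:
  motion:
    - [11, 22, 0, 0]
    - [22, 45, 0, 0]
    - [33, 68, 0, 0]
    - [44, 90, 0, 0]
    - [55, 112, 0, 0]
    - [62, 128, 0, 0]
    - [66, 135.5, 0, 0]
    - [66, 135.5, 0, 0]
    - [66, 135.5, -15, 0]
    - [66, 135.5, -35, 0]

```text
time: 20.6
eef_pos: [502.0, 174.5, 402.7]
eef_rot: [0.463, 0.535, -0.462, 0.535]
contact_force: [0.0, 1.1, -0.4]
finger_gap: 0.549
```

Emit:
move_arm:
  motion:
    - [0, 0, -25, 0]
    - [0, 0, -50, 0]
    - [0, 0, -75, 0]
    - [0, 0, -100, 0]
    - [0, 0, -120, 0]
    - [0, 0, -138, 0]
    - [0, 0, -150, 0]
    - [0, 0, -160, 0]
    - [0, 0, -168, 0]
    - [0, 0, -172, 0]

```text
time: 21.6
eef_pos: [502.1, 175.1, 230.7]
eef_rot: [0.462, 0.535, -0.462, 0.535]
contact_force: [1.0, -0.2, -0.6]
finger_gap: 0.545
```

Emit:
move_arm:
  motion:
    - [0, 0, -2, 0]
    - [0, 0, -4, 0]
    - [0, 0, -6, 0]
    - [0, 0, -8, 0]
    - [0, 0, -10, 0]
    - [0, 0, -11, 0]
    - [0, 0, -12, 0]
    - [0, 0, -12, 0]
    - [0, 0, -12, 0]
    - [0, 0, -12, 0]

```text
time: 22.6
eef_pos: [502.2, 175.2, 219.3]
eef_rot: [0.462, 0.535, -0.462, 0.535]
contact_force: [1.0, 0.6, -0.9]
finger_gap: 0.551
```

Emit:
move_arm:
  motion:
    - [0, 0, -0.5, 0]
    - [0, 0, -1, 0]
    - [0, 0, -1.5, 0]
    - [0, 0, -2, 0]
    - [0, 0, -2, 0]
    - [0, 0, -2, 0]
    - [0, 0, -2, 0]
    - [0, 0, -2, 0]
    - [0, 0, -2, 0]
    - [0, 0, -2, 0]

```text
time: 23.6
eef_pos: [502.2, 175.3, 217.2]
eef_rot: [0.462, 0.535, -0.462, 0.535]
contact_force: [-0.3, 0.0, -0.9]
finger_gap: 0.549
```

Emit:
move_arm:
  motion:
    - [0, 0, 0, 0]
    - [0, 0, 0, 0]
    - [0, 0, 0, 0]
    - [0, 0, 0, 0]
    - [0, 0, 0, 0]
    - [0, 0, 0, 0]
    - [0, 0, 0, 0]
    - [0, 0, 0, 0]
    - [0, 0, 0, 0]
    - [0, 0, 0, 0]
  grip: 0.65

```text
time: 24.6
eef_pos: [502.2, 175.3, 217.2]
eef_rot: [0.462, 0.535, -0.462, 0.535]
contact_force: [-0.2, 0.4, 0.1]
finger_gap: 0.826
```

Emit:
move_arm:
  motion:
    - [0, 0, 0, 0]
    - [0, 0, 10, 0]
    - [0, 0, 25, 0]
    - [0, 0, 50, 0]
    - [0, 0, 80, 0]
    - [0, 0, 115, 0]
    - [0, 0, 150, 0]
    - [0, 0, 185, 0]
    - [0, 0, 215, 0]
    - [0, 0, 230, 0]

```text
time: 25.6
eef_pos: [502.2, 175.3, 451.2]
eef_rot: [0.464, 0.534, -0.461, 0.536]
contact_force: [-0.3, 0.1, -0.3]
finger_gap: 0.827
```

Emit:
move_arm:
  motion:
    - [-30, -10, 0, 0]
    - [-60, -20, 0, 0]
    - [-66, -40, 0, 0]
    - [-66, -40, 0, 0]
    - [-66, -40, 0, 0]
    - [-66, -40, 0, 0]
    - [-66, -40, 0, 0]
    - [-66, -40, 0, 0]
    - [-66, -40, 0, 0]
    - [-66, -40, 0, 0]

```text
time: 26.6
eef_pos: [436.3, 135.4, 447.2]
eef_rot: [0.462, 0.535, -0.462, 0.535]
contact_force: [-0.4, -0.1, -0.2]
finger_gap: 0.823
```

Run:
```python
from h import *
s=manip.get_state();im,K,T=cam("wrist");np.savez("w8.npz",K=K,T=T,im=im)
print(s["time"],s["eef_pos"],s["contact_force"],s["finger_gap"])
c=im[0:190,150:430];print(proj(K,T,[[502,175,78]]))
cv2.imwrite("pics/w8.png",cv2.resize(im[0:230],None,fx=1.25,fy=2.5/2,interpolation=2))
```

```text
26.6 [436.28241364 135.3777727  447.17191187] [-0.40185519 -0.09962492 -0.17907793] 0.8229236938599763
[[288.41418504 106.38469487]]
```

View pics/w8.png

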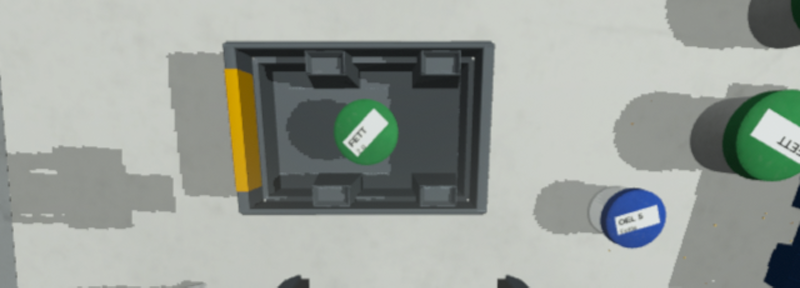

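Pot stands upright in the middle of the grey tote (365,132 in the picture). Now an edge-based fit of the grey tote (this view) and of the blue tote (earlier bench view w5).

```bash
cat > edge.py <<'E'
from fit import *
from scipy.ndimage import map_coordinates
def edgefit(w,p0,z,sides=((0,1),(1,2),(2,3),(3,0)),w0=8,chan=2,it=4,rows=215,half=None):
    K,T=w["K"],w["T"];g=cv2.GaussianBlur(w["im"],(3,3),0).astype(float);p=np.array(p0,float)
    tt=np.linspace(.06,.94,40);r0=np.linspace(-w0,w0,w0*8+1)
    def pts(p,i,j):
        c,s=np.cos(p[2]),np.sin(p[2]);X=C@np.array([[c,s],[-s,c]])+p[:2]
        L=X[i]+tt[:,None]*(X[j]-X[i]);o=L+(L-p[:2]-((L-p[:2])@(X[j]-X[i]))[:,None]*(X[j]-X[i])/((X[j]-X[i])@(X[j]-X[i])))*.01
        return [proj(K,T,np.c_[q,np.full(len(q),z)]) for q in(L,o)]
    for k in range(it):
        M=[]
        for i,j in sides:
            a,b=pts(p,i,j);n=(b-a)/np.linalg.norm(b-a,axis=1)[:,None]
            r=r0/(1 if k<2 else 2)
            q=a[:,None]+n[:,None]*r[None,:,None]
            v=sum(np.gradient(map_coordinates(g[...,ch],[q[...,1],q[...,0]],order=1,mode="nearest"),axis=1)for ch in((2,)if chan==2 else range(3)))
            h=r[np.argmax(v,1)];ok=(q[...,1].max(1)<rows)&(q[...,1].min(1)>1)
            d=h[ok]-np.median(h[ok]);ok2=abs(d)<2.5
            M.append((i,j,np.flatnonzero(ok)[ok2],(a+n*h[:,None])[ok][ok2]))
        def res(p):
            o=[]
            for i,j,ix,y in M:
                a,b=pts(p,i,j);n=(b-a)/np.linalg.norm(b-a,axis=1)[:,None];o.append((((y-a[ix])*n[ix]).sum(1)))
            return np.concatenate(o)
        p=least_squares(res,p,loss="soft_l1").x
    o=[];
    for i,j,ix,y in M:
        a,b=pts(p,i,j);n=(b-a)/np.linalg.norm(b-a,axis=1)[:,None];e=((y-a[ix])*n[ix]).sum(1);o.append((len(ix),round(float(e.mean()),2),round(float(e.std()),2)))
    return p,o
E
python3 - <<'E'
from edge import *
def show(n,r): p,o=r;print(n,p[:2].round(2),np.degrees(p[2]).round(2),o)
w=np.load("w8.npz")
u=np.array([(224,43),(493,42),(487,213),(242,213)])/1.25
print(fit([(w,u,[0,1,2,3])],[505,175,1.7,78])[0].round(2))
for z in(74,78): show(z,edgefit(w,[503,175,1.722],z))
w=np.load("w5.npz")
for z in(74,78): show(("blue",z),edgefit(w,[501.7,-280.,3.145],z,rows=245))
E
```

```text
[502.94 174.76   1.72  73.23]
74 [503.36 174.11] 98.69 [(40, 1.49, 0.43), (40, -1.18, 0.44), (40, 1.78, 0.36), (30, -3.93, 0.19)]
78 [502.98 176.66] 98.31 [(40, 0.64, 0.25), (40, 0.62, 0.41), (40, 1.0, 0.18), (29, 1.12, 0.81)]
('blue', 74) [ 500.7  -281.04] 180.3 [(40, -0.17, 0.59), (40, 0.92, 0.35), (0, nan, nan), (37, 1.58, 0.82)]
('blue', 78) [ 501.44 -281.04] 180.37 [(40, -0.02, 0.53), (40, 0.04, 0.36), (0, nan, nan), (39, -0.02, 0.89)]
  return _methods._mean(a, axis=axis, dtype=dtype,
  ret = ret.dtype.type(ret / rcount)
edge.py:28: RuntimeWarning: Mean of empty slice.
  a,b=pts(p,i,j);n=(b-a)/np.linalg.norm(b-a,axis=1)[:,None];e=((y-a[ix])*n[ix]).sum(1);o.append((len(ix),round(float(e.mean()),2),round(float(e.std()),2)))
  ret = _var(a, axis=axis, dtype=dtype, out=out, ddof=ddof,
  arrmean = um.true_divide(arrmean, div, out=arrmean,
  ret = ret.dtype.type(ret / rcount)
```

Emit:
move_arm:
  motion:
    - [16, -41.5, 0, 8.2]
    - [32, -83, 0, 16.4]
    - [48, -124.5, 0, 24.6]
    - [64, -166, 0, 32.8]
    - [80, -207.5, 0, 41]
    - [96, -249, 0, 49.2]
    - [112, -290.5, 0, 57.4]
    - [128, -332, 0, 65.6]
    - [144, -373.5, 0, 73.8]
    - [159, -415.5, 0, 82]
  grip: 1

```text
time: 27.65
eef_pos: [595.6, -282.2, 447.1]
eef_rot: [0.0, 0.707, -0.0, 0.707]
contact_force: [0.9, 1.1, 0.2]
finger_gap: 1.0
```

Emit:
move_arm:
  motion:
    - [0, 0, -10, 0]
    - [0, 0, -40, 0]
    - [0, 0, -75, 0]
    - [0, 0, -110, 0]
    - [0, 0, -145, 0]
    - [0, 0, -175, 0]
    - [0, 0, -185, 0]
    - [0, 0, -185, 0]
    - [0, 0, -185, 0]
    - [0, 0, -185, 0]

```text
time: 28.65
eef_pos: [595.8, -280.4, 264.0]
eef_rot: [0.002, 0.706, -0.003, 0.708]
contact_force: [0.0, 0.2, 0.6]
finger_gap: 0.997
```

Run:
```python
from h import *
s=manip.get_state();print(s["time"],s["eef_pos"],s["contact_force"],s["finger_gap"],R.from_quat(s["eef_rot"]).as_matrix()[:,2])
for f,L in(("scene0.npz",[("mug base",(316,197),0),("pens x750?",(327,150),150)]),("side0.npz",[("mug base",(216,245),0),("cab near base",(72,278),0),("scale",(175,318),0),("scale l",(92,290),0)])):
    d=np.load(f)
    for n,p,z in L: print(n,atz(d["K"],d["T"],p,z).round())
a,b=np.load("scene0.npz"),np.load("side0.npz")
print("pens top",tri([ray(a["K"],a["T"],(327,149)),ray(b["K"],b["T"],(221,172))]))
```

```text
28.65 [ 595.76948882 -280.42987811  264.02155795] [0.01682946 0.22714717 0.5546896 ] 0.9971136976263725 [ 0.99997307 -0.0070198   0.00214184]
mug base [796. 181.   0.]
pens x750? [832. 157. 150.]
mug base [806. 206.   0.]
cab near base [913. 466.   0.]
scale [646. 435.   0.]
scale l [839. 467.   0.]
pens top (array([829.29975622, 155.41779398, 155.46920113]), [np.float64(1.150003253652966), np.float64(1.150003253652842)])
```

All clear of the path (mug at x≈800). Down, close and lift.

Emit:
move_arm:
  motion:
    - [-0.5, 0, -8, 0.8]
    - [-0.5, 0, -15, 0.8]
    - [-0.5, 0, -20, 0.8]
    - [-0.5, 0, -23.7, 0.8]
    - [-0.5, 0, -23.7, 0.8]
    - [-0.5, 0, -23.7, 0.8]
    - [-0.5, 0, -23.7, 0.8]
    - [-0.5, 0, -23.7, 0.8]
    - [-0.5, 0, -23.7, 0.8]
    - [-0.5, 0, -23.7, 0.8]

```text
time: 29.65
eef_pos: [594.7, -280.2, 238.6]
eef_rot: [-0.002, 0.707, 0.002, 0.707]
contact_force: [0.3, 0.5, 0.1]
finger_gap: 1.0
```

Emit:
move_arm:
  motion:
    - [0, 0, 0, 0]
    - [0, 0, 0, 0]
    - [0, 0, 0, 0]
    - [0, 0, 0, 0]
    - [0, 0, 0, 0]
    - [0, 0, 0, 0]
    - [0, 0, 0, 0]
    - [0, 0, 0, 0]
    - [0, 0, 0, 0]
    - [0, 0, 0, 0]
  grip: -1

```text
time: 30.65
eef_pos: [594.7, -280.2, 238.5]
eef_rot: [-0.003, 0.707, 0.002, 0.707]
contact_force: [-0.1, -0.3, 0.1]
finger_gap: 0.151
```

Emit:
move_arm:
  motion:
    - [0, 0, 0, 0]
    - [0, 0, 0, 0]
    - [0, 0, 5, 0]
    - [0, 0, 15, 0]
    - [0, 0, 35, 0]
    - [0, 0, 65, 0]
    - [0, 0, 100, 0]
    - [0, 0, 135, 0]
    - [0, 0, 165, 0]
    - [0, 0, 180, 0]

```text
time: 31.65
eef_pos: [594.9, -280.3, 422.1]
eef_rot: [-0.003, 0.706, 0.002, 0.708]
contact_force: [-0.2, -1.0, -1.6]
finger_gap: 0.096
```

Emit:
move_arm:
  motion:
    - [-2, 12, 0, 2]
    - [-5, 33, 0, 6]
    - [-10, 58, 0, 10.5]
    - [-15, 84, 0, 15]
    - [-20, 110, 0, 20]
    - [-25, 136, 0, 25]
    - [-30, 163, 0, 30]
    - [-35, 190, 0, 35]
    - [-41, 217, 0, 40]
    - [-47, 244, 0, 45]

```text
time: 32.65
eef_pos: [546.4, -34.6, 416.6]
eef_rot: [-0.274, 0.652, 0.275, 0.651]
contact_force: [0.9, 0.3, -2.8]
finger_gap: 0.094
```

Emit:
move_arm:
  motion:
    - [-6, 28, 0, 5]
    - [-12, 56, 0, 10]
    - [-18, 84, 0, 15]
    - [-24, 112, 0, 20]
    - [-30, 140, 0, 25.5]
    - [-36, 168, 0, 31]
    - [-42, 196, 0, 37]
    - [-48, 222, 0, 43]
    - [-54, 244, 0, 48]
    - [-57, 260, 0, 51]

```text
time: 33.65
eef_pos: [489.3, 225.1, 416.8]
eef_rot: [-0.528, 0.471, 0.529, 0.469]
contact_force: [0.8, -0.1, -2.2]
finger_gap: 0.096
```

Run:
```python
from h import *
s=manip.get_state();z=R.from_quat(s["eef_rot"]).as_matrix()[:,2];print(s["time"],s["eef_pos"],s["q"],s["contact_force"],s["finger_gap"],np.degrees(np.arctan2(z[1],z[0])))
im,K,T=cam("wrist");np.savez("w9.npz",K=K,T=T,im=im);cv2.imwrite("pics/w9.png",im)
```

```text
33.65 [489.25458061 225.09069338 416.8091388 ] [ 3.87887593e-01  1.08878661e-01  2.05292114e+00  2.48538654e-04
  9.82447344e-01 -1.30019911e+00] [ 0.81671723 -0.10608768 -2.24446206] 0.0963896989006148 96.71236280078827
```

Emit:
move_arm:
  motion:
    - [0, 10, 0, 0.5]
    - [0, 25, 0, 1]
    - [0, 38, 0, 1.6]
    - [0, 44, 0, 1.6]
    - [0, 44, 0, 1.6]
    - [0, 44, -15, 1.6]
    - [0, 44, -35, 1.6]
    - [0, 44, -55, 1.6]
    - [0, 44, -70, 1.6]
    - [0, 44, -80, 1.6]

```text
time: 34.7
eef_pos: [490.4, 267.3, 336.7]
eef_rot: [-0.533, 0.465, 0.534, 0.463]
contact_force: [-0.0, -0.7, -2.9]
finger_gap: 0.098
```

Emit:
move_arm:
  motion:
    - [0, 0, 0, 0]
    - [0, 0, 0, 0]
    - [0, 0, 0, 0]
    - [0, 0, 0, 0]
    - [0, 0, 0, 0]
    - [0, 0, 0, 0]
    - [0, 0, 0, 0]
    - [0, 0, 0, 0]
    - [0, 0, 0, 0]
    - [0, 0, 0, 0]

```text
time: 35.7
eef_pos: [490.7, 267.8, 338.5]
eef_rot: [0.534, -0.464, -0.534, -0.464]
contact_force: [-0.3, 0.5, -2.8]
finger_gap: 0.095
```

Run:
```python
from h import *
s=manip.get_state();z=R.from_quat(s["eef_rot"]).as_matrix()[:,2];print(s["time"],s["eef_pos"],s["contact_force"],np.degrees(np.arctan2(z[1],z[0])))
im,K,T=cam("wrist");im2,K2,T2=cam("side");np.savez("s10.npz",K=K2,T=T2,im=im2)
cv2.imwrite("pics/m10.png",np.hstack([cv2.resize(im,(400,250)),cv2.resize(im2[150:310,220:476],(400,250),interpolation=2)]))
```

```text
35.7 [490.70523316 267.76447448 338.54171091] [-0.26600831  0.54374271 -2.84598415] 98.00250209326063
```

Emit:
move_arm:
  motion:
    - [-1.5, 1.5, -6, 0.3]
    - [-1.5, 1.5, -12, 0.3]
    - [-1.5, 1.5, -18, 0.3]
    - [-1.5, 1.5, -22, 0.3]
    - [-1.5, 1.5, -25, 0.3]
    - [-1.5, 1.5, -27, 0.3]
    - [-1.5, 1.5, -28, 0.3]
    - [-1.5, 1.5, -28, 0.3]
    - [-1.5, 1.5, -28, 0.3]
    - [-1.5, 1.5, -28, 0.3]

```text
time: 36.8
eef_pos: [489.3, 269.3, 310.7]
eef_rot: [0.535, -0.462, -0.535, -0.463]
contact_force: [0.6, -0.0, -2.5]
finger_gap: 0.098
```

Emit:
move_arm:
  motion:
    - [0, 0, -1, 0]
    - [0, 0, -1.5, 0]
    - [0, 0, -2, 0]
    - [0, 0, -2.5, 0]
    - [0, 0, -3, 0]
    - [0, 0, -3.5, 0]
    - [0, 0, -4, 0]
    - [0, 0, -4, 0]
    - [0, 0, -4, 0]
    - [0, 0, -4, 0]

```text
time: 37.8
eef_pos: [489.2, 269.3, 306.6]
eef_rot: [0.535, -0.462, -0.535, -0.463]
contact_force: [-0.1, -0.3, -1.5]
finger_gap: 0.099
```

Emit:
move_arm:
  motion:
    - [0, 0, -0.5, 0]
    - [0, 0, -1, 0]
    - [0, 0, -1.5, 0]
    - [0, 0, -2, 0]
    - [0, 0, -2.5, 0]
    - [0, 0, -3, 0]
    - [0, 0, -3, 0]
    - [0, 0, -3, 0]
    - [0, 0, -3, 0]
    - [0, 0, -3, 0]

```text
time: 38.8
eef_pos: [489.2, 269.3, 303.5]
eef_rot: [-0.535, 0.462, 0.535, 0.462]
contact_force: [0.5, -0.5, -2.4]
finger_gap: 0.094
```

Run:
```python
from h import *
s=manip.get_state();print(s["time"],s["eef_pos"],s["contact_force"],s["ft_torque"])
im,K,T=cam("wrist");im2,K2,T2=cam("side");np.savez("s10.npz",K=K2,T=T2,im=im2)
cv2.imwrite("pics/m10.png",np.hstack([cv2.resize(im,(400,250)),cv2.resize(im2[150:310,220:476],(400,250),interpolation=2)]))
```

```text
38.8 [489.18135472 269.26202277 303.54178247] [ 0.508956   -0.47640157 -2.43294153] [ 0.37758623 -0.11849311 -0.04711021]
```

Emit:
move_arm:
  motion:
    - [0, 0, -0.5, 0]
    - [0, 0, -1, 0]
    - [0, 0, -1.5, 0]
    - [0, 0, -1.5, 0]
    - [0, 0, -1.5, 0]
    - [0, 0, -1.5, 0]
    - [0, 0, -1.5, 0]
    - [0, 0, -1.5, 0]
    - [0, 0, -1.5, 0]
    - [0, 0, -1.5, 0]

```text
time: 39.9
eef_pos: [489.3, 269.4, 302.4]
eef_rot: [0.535, -0.462, -0.535, -0.463]
contact_force: [-2.4, 0.5, 5.2]
finger_gap: 0.096
```

Contact at TCP z 302.4, as expected for feet in the pockets (rim contact would have come at about 307). Release and retreat.

Emit:
move_arm:
  motion:
    - [0, 0, 0, 0]
    - [0, 0, 0, 0]
    - [0, 0, 0, 0]
    - [0, 0, 0, 0]
    - [0, 0, 0, 0]
    - [0, 0, 0, 0]
    - [0, 0, 0, 0]
    - [0, 0, 0, 0]
    - [0, 0, 0, 0]
    - [0, 0, 0, 0]
  grip: 0.4

```text
time: 40.9
eef_pos: [489.2, 269.3, 302.0]
eef_rot: [0.535, -0.462, -0.535, -0.463]
contact_force: [0.2, 0.2, -0.4]
finger_gap: 0.703
```

Emit:
move_arm:
  motion:
    - [0, 0, 5, 0]
    - [0, 0, 15, 0]
    - [0, 0, 35, 0]
    - [0, 0, 60, 0]
    - [0, 0, 90, 0]
    - [0, 0, 120, 0]
    - [0, 0, 150, 0]
    - [0, 0, 180, 0]
    - [0, 0, 200, 0]
    - [0, 0, 200, 0]

```text
time: 41.9
eef_pos: [489.4, 269.4, 505.9]
eef_rot: [0.536, -0.461, -0.534, -0.464]
contact_force: [1.1, 0.1, 0.2]
finger_gap: 0.7
```

Emit:
move_arm:
  motion:
    - [20, -20, 0, 0]
    - [40, -45, 0, 0]
    - [60, -70, 0, 0]
    - [75, -95, 0, 0]
    - [75, -105, 0, 0]
    - [75, -105, 0, 0]
    - [75, -105, 0, 0]
    - [75, -105, 0, 0]
    - [75, -105, 0, 0]
    - [75, -105, 0, 0]

```text
time: 42.9
eef_pos: [564.0, 164.8, 502.1]
eef_rot: [-0.535, 0.462, 0.535, 0.462]
contact_force: [1.4, 0.1, 0.1]
finger_gap: 0.699
```

Run:
```python
from edge import *
s=manip.get_state();print(s["time"],s["eef_pos"],s["contact_force"])
im,K,T=cam("wrist");im2,K2,T2=cam("side");w=dict(im=im,K=K,T=T);np.savez("w11.npz",**w)
cv2.imwrite("pics/m11.png",np.hstack([cv2.resize(im,(400,250)),cv2.resize(im2[150:310,220:476],(400,250),interpolation=2)]))
for z in(138,142,146):
    p,o=edgefit(w,[503,176.7,np.radians(278.35)],z,rows=250);print(z,p[:2],np.degrees(p[2]),o)
```

```text
42.9 [563.96385762 164.83265178 502.06692895] [1.42145388 0.14351414 0.09083326]
138 [501.78280236 174.69785557] 278.39080751908887 [(40, 0.87, 0.2), (40, 0.29, 0.27), (40, 1.49, 0.26), (21, 1.16, 1.32)]
142 [502.0351544  173.78873005] 278.36696217913857 [(40, 0.41, 0.27), (40, -0.1, 0.41), (40, 0.5, 0.27), (31, -0.64, 1.55)]
146 [502.189245   172.94238441] 278.3580226727712 [(40, -0.25, 0.22), (40, -0.63, 0.44), (40, -0.41, 0.25), (30, -1.4, 1.23)]
```

View pics/m11.png

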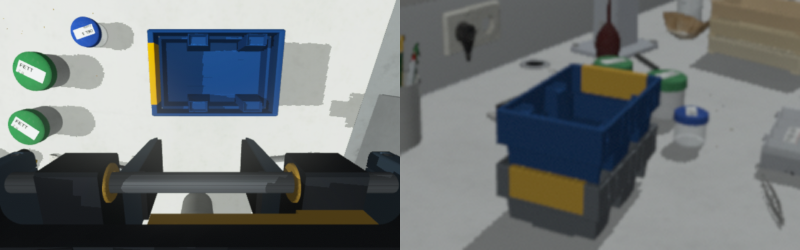

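Blue stacked on grey with yellow ends apart (side view: grey's clips facing us, blue's at the far end), apparently level. One numeric tilt check from the rim edges: free rim height at each end, over two views.

Run:
```python
from edge import *
w=dict(np.load("w11.npz"));K,T=w["K"],w["T"];g=cv2.GaussianBlur(w["im"],(3,3),0).astype(float)[...,2]
def run(p0,zz,fixed):
    tt=np.linspace(.05,.95,60);r=np.linspace(-5,5,101)
    def pts(p):
        c,s=np.cos(p[2]),np.sin(p[2]);out=[]
        for y in(-62,62):
            x=98-196*tt
            q=[]
            for k in(0,.6):
                b=np.c_[x,np.full(60,y+np.sign(y)*k)];q.append(proj(K,T,np.c_[b@np.array([[c,s],[-s,c]])+[p[0],p[1]],p[3]+p[4]*x/98]))
            n=(q[1]-q[0]);n/=np.linalg.norm(n,axis=1)[:,None];out.append((q[0],n))
        return out
    y=[]
    for a,n in pts(p0):
        q=a[:,None]+n[:,None]*r[None,:,None];v=np.gradient(map_coordinates(g,[q[...,1],q[...,0]],order=1),axis=1)
        y.append(a+n*r[np.argmax(v,1)][:,None])
    f=lambda d:np.concatenate([((y[i]-a)*n).sum(1) for i,(a,n) in enumerate(pts([p0[0]+d[0],p0[1],p0[2]+d[1],p0[3]+d[2],p0[4]+d[3]]))])
    s=least_squares(f,[0,0,0,0],loss="soft_l1");return s.x,f(s.x).std()
x,e=run([502,174.5,np.radians(278.37),142,0],0,0)
print("dx %.2f dyaw %.2fdeg dz %.2f end rise(yellow) %.2f mm -> tilt %.2f deg, rms %.2f px"%(x[0],np.degrees(x[1]),x[2],x[3],np.degrees(np.arctan(x[3]/98)),e))
```

```text
dx -0.10 dyaw -0.01deg dz 2.35 end rise(yellow) 0.14 mm -> tilt 0.08 deg, rms 0.28 px
```

```bash
python3 -c "
from h import *
print(manip.job_done(), manip.get_state()['time'])"
```

```text
the job is handed in; nothing more can be done
the job is handed in; nothing more can be done
```

The job is handed in, at about 43 s of the 72 s allowed. The blue tote is back on top of the grey one, half a turn round, with the green-lidded pot upright in the grey tote below it.

I lifted the blue tote out and put it down on the free bench. The smallest green-lidded pot went upright into the middle of the grey tote. I then re-gripped the blue tote by its plain end and lowered it onto the grey one.

**Seating:** the feet met resistance at tool height 302.4 mm. That is within 0.2 mm of the height expected for feet in the pockets; catching on the pocket edges would have stopped it about 5 mm higher.

**Final picture:** it shows the yellow ends apart. An edge fit of the rim gave 0.1° of tilt along the tote's length; I did not measure tilt across its width.

**Checks that disagreed:**
- **Centring:** the last edge fit put the blue tote's centre about 1 mm in x and 3 mm in y from the earlier fit of the grey tote. One edge of that view was noisy, the camera was turned half round, and its calibration is only good to about 2 mm. The 3 mm is still inside the 5 mm limit.
- **Rim height:** the tilt fit read the blue rim about 2 mm too high. I took this as camera bias, because the touchdown height agrees with the expected one.
- **Touchdown on the bench:** setting the blue tote down on the bench briefly read 21 N before I eased off.

I never moved the other pot, the caliper or the loupe, but I did not re-measure where they ended up. I also had no view of the stored pot once the blue tote was on top.

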